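Bar the reject-bolt drawer with the index plunger

ROBOT

A 6-joint arm with a two-finger parallel gripper is mounted at the origin on the work surface. World frame = base frame: x ahead of the robot, y to its left, z up, the work surface at z = 0. Lengths are in mm, angles in rad, forces in N, time in s.
With the tool pointing down it reaches from about 350 to 775 mm from the base axis. Payload 7.3 kg.
Tool frame: the origin (TCP) lies at the very end of the fingers, on their centre line; the grasp point (between the pads) lies 19 mm behind it; z points along the fingers, y is the line along which they close (so a half turn about z gives the same grasp; the last joint's range is limited). The gripper opens to 92 mm and grips with 3 to 60 N. Pads are 19 mm wide; open, the fingers measure 130 mm over their backs; the gripper's body (75 mm by 190 mm) begins 47 mm behind the grasp point.
Start: joints at [0.998, 0.342, 1.524, -0, 1.275, -0.146], TCP at [217.317, 477.931, 226.741] pointing down, gripper open.
Joint ranges: [-2.53, 2.53], [-0.77, 2.02], [0.04, 2.7], [-1, 4.14], [0.28, 2.66], [-3.11, 3.11]. Speed limits (rad/s): [2.57, 2.57, 3.14, 3.14, 3.14, 3.14].

INTERFACE

Orientations are given as [roll, pitch, yaw] about the fixed x, y, z axes, in that order (R = Rz(yaw) Ry(pitch) Rx(roll)).
In Python, from plant import get_obs, vision, workorder gives the robot as it stands.
- The arm moves only by the shell command python3 -m pendant 'ROWS' [OPENING]. ROWS is a JSON object of lists of equal length, an entry for each row: "dp": the shift along the tool's x, y, z in m, a list of three; "rotation": the turn, a rotation vector about the tool's x, y, z in rad, a list of three. A call has 1 to 8 rows; each row is the pose to reach, as a shift and turn from the pose commanded when the call began, along the tool's axes at that moment; what a row does not reach only later rows make up. A row lasts 1/8 s, in which the tool goes at most 62.5 mm and 10.7 degrees, less where a joint would pass 70% of its speed; a pose out of reach is approached as far as the arm can. A call with a gripper value outside its range is refused whole. OPENING is the finger opening in m, from 0 to 0.0918, set as the call begins (- or left out, the last holds). The fingers move at their own pace and stop on an object; the grip force is fixed at half the most. Time passes only in rows, so rows that repeat a pose let the fingers close. It gives the time, the measured TCP pose, the force, the opening and the grip force at its end, in the units of the state.
- get_obs(): the state, without advancing time (a new reading comes with each control period).
- vision.capture(name): name is "side" or "top" or "wrist"; returns a dict with "pixels" (400x640x3 uint8, red, green, blue), "vfov" (degrees; the focal length in pixels is half the picture's height over the tangent of half this angle, whatever the lens; pixels are square), "cx", "cy" (the principal point, pixels), "pose" (4x4, takes a point from camera to world coordinates); the wrist camera has in their place "T_tool_cam" (4x4, takes a point from camera to tool coordinates, whose origin is the TCP and whose axes are the flange's). Camera axes: x right, y up, looking along -z (the intrinsics and any distortion apply to the point x, -y, -z); pixel columns grow to the right and rows downward; lengths in mm; the calibration is good to about 2 mm. A picture is of the moment at which its call begins: read the wrist's pose just before it. There is no depth.
- workorder.close_job(): hands the job in; it is judged then, once.
The state is a dict: "time": time; "joint_positions": joint angles; "dq": joint speeds; "tau": joint torques, N m; "tool_pos": TCP position; "tcp_rot": TCP orientation; "contact_force": force on the tool from outside, world axes, zero at the start; "moment": the same for the moment, N m; "grip_width": finger opening in mm; "finger_force": force on a finger pad.
Only numpy, scipy, OpenCV 4.12 (cv2) and the standard library are available. Lean on these libraries where they do the work, as an engineer would, in place of code of your own. Each camera call takes 0.05 s, during which the arm holds its last target. There are 200 camera calls.

TASK

Push the half-open drawer of rejected bolts fully shut, then bar it: pull up the spring plunger on the blue tube section, slide the section one hole along its rail towards the drawer (to the robot's right) and let the pin drop fully into that next hole. Finish with the gripper still closed on the plunger's black knob, holding the pin engaged; do not let go. Leave the bolt, the two copper washers and the red thread checker on the wood where they are.

Things in the scene. Friction and masses are not known exactly. Their poses are not given: they have to be found in the camera images.
- riser: fixed beech bench riser, 280 (x) x 420 (y) x 110 mm high, 30 mm thick top; origin: centre of its underside, on the table; its front (local x = -140 mm) faces the robot. On top, 55 mm behind the front and parallel to its y, lies an index rail 28 mm wide, its top 135 mm over the table, with four square holes at local y = +135, +85 (start), +35 (next) and -15 mm
- drawer (a joint): opening of the shallow drawer under the beech top, m: 0 = fully shut, positive = pulled out towards the riser's -x (up to 0.15). It starts 0.06 to 0.10 open; light, about 2 N of friction, does not spring back
- drawer_face (a point): clear spot on the outer face of the drawer's front, 70 mm right (riser -y) of the middle of the brass pull, 16 mm under the panel's top edge; moves with the drawer. The panel spans local y -190 to +60 mm, 18 to 78 mm over the table; shut, it is 6 mm proud of the riser's front. The pull is a 50 mm bar, 25 mm out from the panel
- sleeve (a joint): travel of the blue tube section along the rail, m: 0 = start hole, grows to the robot's right (riser -y); 0.05 = next hole, 0.10 = the one beyond; stops at -0.06 and 0.11. About 2 N of friction. The pin has 1.5 mm of play either way in a hole
- tongue_tip (a point): lower end of the tube section's tongue, a 24 mm wide, 6 mm thick blue plate that hangs down in front of the riser; it moves with the section. With the section at the next hole it stands before the shut drawer and bars it; while the drawer is open its side blocks the tongue
- plunger (a joint): lift of the spring plunger on the tube section, m: 0 = pin fully home in a hole (8 mm deep), above 0.008 = pin clear of the rail, 0.014 = fully pulled. The spring pushes it down with 4.5 N when home and 8.7 N fully pulled; on the rail between holes the pin rests at 0.008 and drops into a hole by itself
- knob: the plunger's black upright knob with a red top dot, a cylinder 24 mm across and 30 mm high; with the pin home it spans 160 to 190 mm over the table, 14 mm above the tube section's flat top (44 x 40 mm). Moves with the section and the plunger; refer to point knob_grip
- knob_grip (a point): centre of the black knob, on the pin's axis, half way up it: 175 mm over the table with the pin home
- next_hole (a point): centre of the mouth of the next hole, on top of the rail, 135 mm over the table: the pin's axis must come here
- bolt: tarnished bolt standing on its hexagon head, 27 mm wide, 61 mm high, on the beech top behind the rail; origin under the head; leave alone
- washer_a: copper crush washer, 28 mm across, 4 mm thick, flat on the beech top; leave alone
- washer_b: the other copper crush washer, the same; leave alone
- checker: red anodized thread checker, block 30 x 80 x 14 mm, flat on the beech top; leave alone

How it is judged (in metres and radians):
On the way, in this order (a step that is already met when the one before it is completed fails the run):
1. the drawer is pushed fully shut (within 4 mm) (value of joint drawer below 0.004 m), for 0.2 s.
2. the plunger is pulled by the gripper until its pin is clear of the start hole (value of joint plunger above 0.0075 m and value of joint sleeve below 0.03 m and contact force between the fingers and knob above 1 N), for 0.05 s.
At the end, for the whole second after the job is handed in: the drawer is shut within 4 mm, the tube section is at the next hole (within 4 mm), the pin is home in it (lift under 2 mm), and the gripper is still closed on the knob (over 1.5 N on it, the gripping point within 30 mm of the knob's centre) (value of joint drawer below 0.004 m and value of joint sleeve between 0.046 and 0.054 m and value of joint plunger below 0.002 m and contact force between the fingers and knob above 1.5 N and distance between the grasp point and knob_grip below 0.03 m); the arm keeps its last pose, push and grip.
It fails at once if the bolt, a washer or the thread checker is shifted by more than 15 mm (distance of any of bolt, washer_a, washer_b, checker from where it was at the start of the episode above 0.015 m).
It also fails if it takes over 48 s, if anything falls off the work surface, if the arm or the gripper's body presses on something with over 40 N, if the wrist force passes 120 N, or if a joint passes its speed limit or range.

## Working session

There is one attempt and no reset: what is moved stays moved. The work goes in short steps, Python scripts to look and compute and a shell command to move; the robot and the scene stay as the last step left them, time stands still between calls to the robot, and variables do not carry over. Pictures are saved under pics/ and viewed, at most 10 in all, crops included, and the job is handed in when it is done.

```bash
mkdir -p pics; ls; python3 - <<'E'
from plant import get_obs, vision
import cv2, numpy as np
o=get_obs();print(o)
for n in ("side","top"):
    c=vision.capture(n); cv2.imwrite(f"pics/{n}0.png",c["pixels"][:,:,::-1])
    print(n,{k:v for k,v in c.items() if k!="pixels"})
    np.savez(f"{n}0.npz",**c)
E
```

```text
pics
{'time': 0.0, 'joint_positions': array([ 9.97990877e-01,  3.42706801e-01,  1.52506034e+00, -2.78608640e-06,
        1.27540802e+00, -1.45968531e-01]), 'dq': array([-0.00112026,  0.00149871,  0.00053851, -0.00017416, -0.0005985 ,
       -0.00269318]), 'tau': array([-2.17952487e-05, -4.31239700e+01, -2.44218493e+01,  7.19089690e-02,
        5.59267402e-02, -9.50873232e-05]), 'tool_pos': array([217.07601001, 477.54650276, 226.03811941]), 'tcp_rot': array([-3.14002659e+00, -2.27540223e-04,  2.71475637e+00]), 'contact_force': array([0.392935  , 0.16293332, 1.15356346]), 'moment': array([-0.01941154, -0.01175498,  0.0014009 ]), 'finger_force': 0.0, 'grip_width': 91.69421869543841}
side {'vfov': 48.82373964301208, 'cx': 324.56249614722657, 'cy': 200.84750757101367, 'pose': array([[ 9.95811067e-01,  3.79784728e-02, -8.31742358e-02,
         6.03495081e+02],
       [-9.12606301e-02,  4.68949328e-01, -8.78497595e-01,
        -6.23195751e+02],
       [ 5.64050501e-03,  8.82408161e-01,  4.70450870e-01,
         4.64326679e+02],
       [ 0.00000000e+00,  0.00000000e+00,  0.00000000e+00,
         1.00000000e+00]])}
top {'vfov': 55.4411639038548, 'cx': 317.6881925798744, 'cy': 206.3334031202205, 'pose': array([[-1.45619253e-02,  9.83549178e-01, -1.80052670e-01,
         5.17246005e+02],
       [-9.99765252e-01, -1.72113155e-02, -1.31609731e-02,
         1.56234583e+00],
       [-1.60434076e-02,  1.79818754e-01,  9.83568922e-01,
         7.86468031e+02],
       [ 0.00000000e+00,  0.00000000e+00,  0.00000000e+00,
         1.00000000e+00]])}
```

View pics/top0.png

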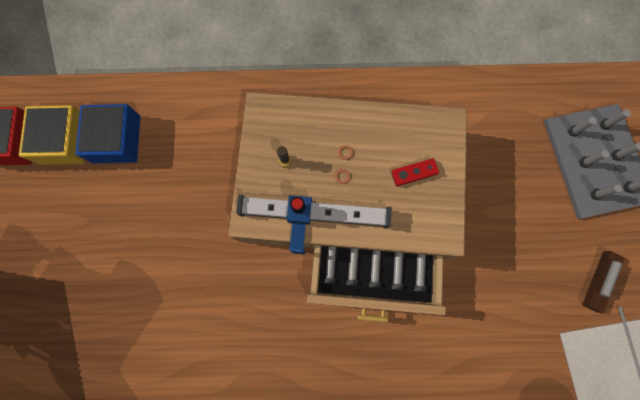

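View pics/side0.png

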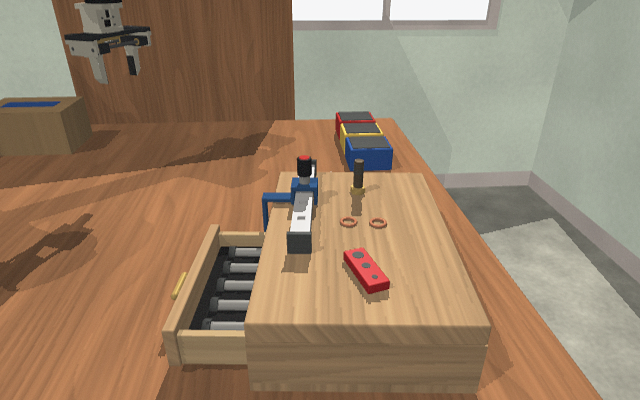

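The top view shows the riser with corners near (246,94), (467,109), (464,255) and (231,236). The knob's red dot is at (297,204), the open drawer front runs from (308,300) to (445,311), and the pull is at (373,316). The side view confirms the layout. I'll enlarge the top view to read pixels more closely.

```bash
python3 - <<'E'
import cv2
a=cv2.imread("pics/top0.png")[85:325,225:475]
cv2.imwrite("pics/top0c.png",cv2.resize(a,None,fx=2.5,fy=2.5,interpolation=cv2.INTER_CUBIC))
a=cv2.imread("pics/side0.png")[140:260,230:390]
cv2.imwrite("pics/side0c.png",cv2.resize(a,None,fx=5,fy=5,interpolation=cv2.INTER_CUBIC))
E
```

```text
(no output)
```

View pics/top0c.png

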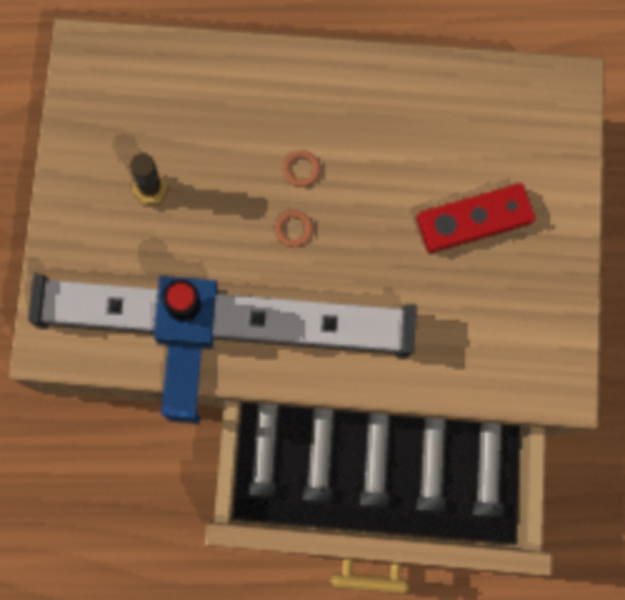

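View pics/side0c.png

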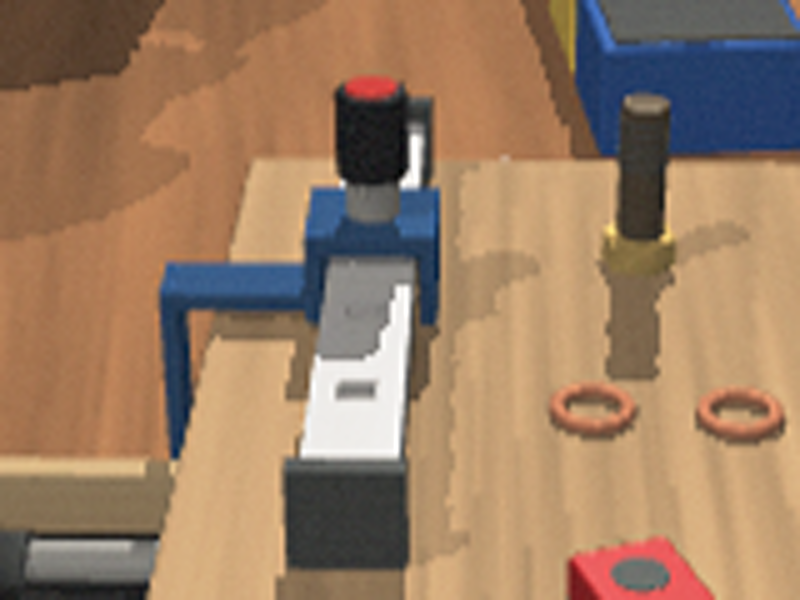

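The crops give the rail holes at (115,306), (258,318) and (330,324), the red dot at (181,299), and the drawer panel's outer top edge from (206,543) to (550,573). In the side crop the red dot is at (371,87) and the holes at (368,310) and (356,389). Next I fit the riser pose to these points.

```bash
cat > h.py <<'E'
import numpy as np
from scipy.optimize import least_squares
def proj(c,P):
    T=np.linalg.inv(c["pose"]); p=T[:3,:3]@P+T[:3,3]; f=200/np.tan(np.radians(float(c["vfov"]))/2)
    return np.array([c["cx"]+f*p[0]/-p[2], c["cy"]-f*p[1]/-p[2]])
def w(q,l):
    c,s=np.cos(q[2]),np.sin(q[2]); return np.array([q[0]+c*l[0]-s*l[1],q[1]+s*l[0]+c*l[1],l[2]])
E
python3 - <<'E'
from h import *
top=np.load("top0.npz"); side=np.load("side0.npz")
t=lambda u,v:(225+(u+.5)/2.5-.5,85+(v+.5)/2.5-.5)
s=lambda u,v:(230+(u+.5)/5-.5,140+(v+.5)/5-.5)
obs=[(top,t(115,306),(-85,135,135)),(top,t(258,318),(-85,35,135)),(top,t(330,324),(-85,-15,135)),(top,t(181,299),(-85,85,190)),
(top,t(54,19),(140,210,110)),(top,t(603,60),(140,-210,110)),(top,t(597,427),(-140,-210,110)),(top,t(10,378),(-140,210,110)),
(side,s(356,389),(-85,-15,135)),(side,s(368,310),(-85,35,135)),(side,s(371,87),(-85,85,190))]
f=lambda q:np.concatenate([proj(c,w(q,l))-p for c,p,l in obs])
r=least_squares(f,[550,0,0],loss="soft_l1",x_scale=[100,100,1]);q=r.x
print(q.round(4));print(f(q).reshape(-1,2).round(1).tolist())
ob2=[(top,t(206,543),60),(top,t(550,573),-190)]
g=lambda d:np.concatenate([proj(c,w(q,(-146-d[0],y,78)))-p for c,p,y in ob2])
r=least_squares(g,[80]);d=r.x[0];print("d",d,r.fun.round(1))
np.save("q.npy",q)
for n,l in dict(knob=(-85,85,175),next=(-85,35,135),face=(-146-d,-135,62),faceShut=(-146,-135,62),faceC=(-146-d,-65,62),tongue=(-152,85,60)).items(): print(n,w(q,l).round(1))
E
```

```text
[ 7.077793e+02 -5.041790e+01 -9.850000e-02]
[[-0.0, 0.1], [-0.0, -0.1], [-0.0, -0.2], [-0.1, -0.8], [-0.2, -0.9], [0.9, -1.7], [1.0, 0.6], [-1.0, 0.6], [-0.1, -0.1], [-0.8, -0.2], [-0.4, 0.0]]
d 97.25651007457769 [-0.2 -0.1  1.2  0.1]
knob [631.5  42.5 175. ]
next [626.6  -7.2 135. ]
face [ 452.4 -160.8   62. ]
faceShut [ 549.2 -170.4   62. ]
faceC [459.3 -91.2  62. ]
tongue [564.9  49.1  60. ]
```

```bash
cat >> h.py <<'E'
from scipy.spatial.transform import Rotation as Ro
def rel(P,yaw=np.pi-.0985):
    from plant import get_obs
    o=get_obs(); R=Ro.from_euler("xyz",o["tcp_rot"]); T=Ro.from_euler("xyz",[np.pi,0,yaw])
    print("pos",o["tool_pos"].round(1),"rot",o["tcp_rot"].round(4),"F",o["contact_force"].round(1),"t",o["time"])
    print("dp",(R.inv().apply(np.array(P)-o["tool_pos"])/1e3).round(4),"rot",(R.inv()*T).as_rotvec().round(4))
E
python3 -c "
from h import *
rel([420,150,226]);rel([418,-157,226])"
```

```text
pos [217.1 477.6 226.1] rot [-3.1403e+00 -2.0000e-04  2.7148e+00] F [-1.4  0.4 -0.2] t 0.1
dp [-3.203e-01 -2.142e-01  3.000e-04] rot [-0.0013 -0.0004 -0.3283]
pos [217.1 477.6 226.1] rot [-3.1403e+00 -2.0000e-04  2.7148e+00] F [-1.4  0.4 -0.2] t 0.1
dp [-0.4456 -0.4945  0.0007] rot [-0.0013 -0.0004 -0.3283]
```

```bash
python3 -m pendant '{"dp":[[-0.320,-0.214,0],[-0.320,-0.214,0],[-0.320,-0.214,0],[-0.320,-0.214,0],[-0.320,-0.214,0],[-0.320,-0.214,0],[-0.320,-0.214,0],[-0.320,-0.214,0]],"rotation":[[-0.001,0,-0.328],[-0.001,0,-0.328],[-0.001,0,-0.328],[-0.001,0,-0.328],[-0.001,0,-0.328],[-0.001,0,-0.328],[-0.001,0,-0.328],[-0.001,0,-0.328]]}' 0
python3 -c "
from h import *
rel([418,-157,226]);rel([418,-157,58])"
```

```text
time: 1.1
tool_pos: [420.3, 149.6, 226.4]
tcp_rot: [3.141, -0.001, 3.04]
contact_force: [-0.4, -0.2, -0.5]
grip_width: 16.6
finger_force: 0.0
pos [420.3 149.6 226.4] rot [ 3.1407e+00 -6.0000e-04  3.0398e+00] F [-0.4 -0.2 -0.5] t 1.1
dp [-2.890e-02 -3.053e-01  1.000e-04] rot [ 0.0009 -0.0006 -0.0033]
pos [420.3 149.6 226.4] rot [ 3.1407e+00 -6.0000e-04  3.0398e+00] F [-0.4 -0.2 -0.5] t 1.1
dp [-0.029  -0.3054  0.1681] rot [ 0.0009 -0.0006 -0.0033]
```

```bash
python3 -m pendant '{"dp":[[-0.029,-0.305,0],[-0.029,-0.305,0],[-0.029,-0.305,0],[-0.029,-0.305,0],[-0.029,-0.305,0],[-0.029,-0.305,0.168],[-0.029,-0.305,0.168],[-0.029,-0.305,0.168]],"rotation":[[0,0,-0.003],[0,0,-0.003],[0,0,-0.003],[0,0,-0.003],[0,0,-0.003],[0,0,-0.003],[0,0,-0.003],[0,0,-0.003]]}' 0
python3 - <<'E'
from h import *
q=np.load("q.npy")
rel([418,-157,58]); rel(w(q,(-156,-135,58)))
E
```

```text
time: 2.1
tool_pos: [418.0, -153.7, 56.1]
tcp_rot: [3.139, -0.002, 3.047]
contact_force: [-0.4, -0.6, 0.6]
grip_width: 0.2
finger_force: 0.0
pos [ 418.  -153.7   56.1] rot [ 3.1392e+00 -2.0000e-03  3.0468e+00] F [-0.4 -0.6  0.6] t 2.1
dp [-0.0004 -0.0033 -0.0019] rot [ 0.0024 -0.002   0.0037]
pos [ 418.  -153.7   56.1] rot [ 3.1392e+00 -2.0000e-03  3.0468e+00] F [-0.4 -0.6  0.6] t 2.1
dp [-0.1222 -0.0042 -0.0021] rot [ 0.0024 -0.002   0.0037]
```

```bash
python3 -m pendant '{"dp":[[-0.015,-0.003,-0.002],[-0.03,-0.003,-0.002],[-0.045,-0.003,-0.002],[-0.06,-0.003,-0.002],[-0.075,-0.003,-0.002],[-0.09,-0.003,-0.002],[-0.105,-0.003,-0.002],[-0.112,-0.003,-0.002]],"rotation":[[0,0,0],[0,0,0],[0,0,0],[0,0,0],[0,0,0],[0,0,0],[0,0,0],[0,0,0]]}'
python3 - <<'E'
from h import *
import cv2
from plant import vision
q=np.load("q.npy")
c=vision.capture("top"); np.savez("top1.npz",**c)
cv2.imwrite("pics/top1c.png",cv2.resize(c["pixels"][85:325,225:475,::-1],None,fx=2.5,fy=2.5,interpolation=cv2.INTER_CUBIC))
rel(w(q,(-156,-135,58)))
E
```

```text
time: 3.1
tool_pos: [530.3, -167.6, 60.1]
tcp_rot: [3.14, -0.001, 3.048]
contact_force: [-2.1, 1.2, 1.1]
grip_width: 0.6
finger_force: 0.9
pos [ 531.1 -168.    60.3] rot [3.1401e+00 3.0000e-04 3.0473e+00] F [ 0.6 -0.2  0.7] t 3.15
dp [-0.0083 -0.0007  0.0023] rot [0.0015 0.0003 0.0042]
```

View pics/top1c.png

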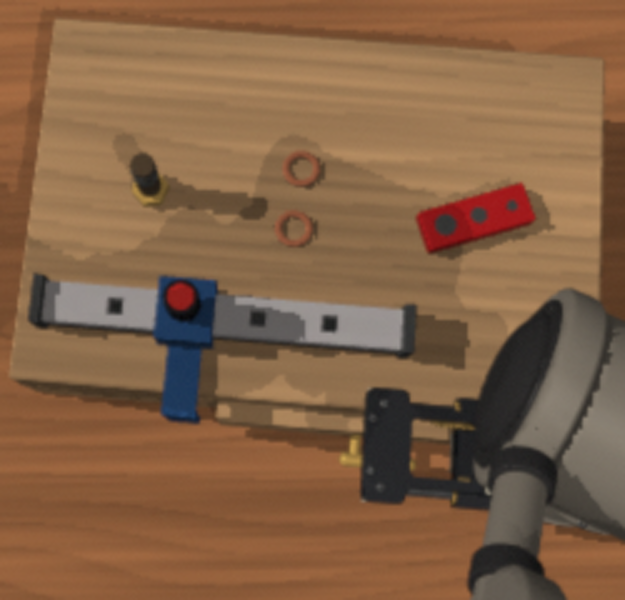

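The drawer is nearly shut: the left end of its panel is at about (217,415), close to the riser's front edge. I'll push on slowly and watch the force.

```bash
python3 -m pendant '{"dp":[[-0.0015,0,0],[-0.003,0,0],[-0.0045,0,0],[-0.006,0,0],[-0.007,0,0],[-0.008,0,0],[-0.0085,0,0],[-0.0085,0,0]],"rotation":[[0,0,0],[0,0,0],[0,0,0],[0,0,0],[0,0,0],[0,0,0],[0,0,0],[0,0,0]]}'
python3 -m pendant '{"dp":[[-0.001,0,0],[-0.001,0,0],[-0.002,0,0],[-0.002,0,0]],"rotation":[[0,0,0],[0,0,0],[0,0,0],[0,0,0]]}'
```

```text
time: 4.15
tool_pos: [538.6, -170.1, 60.4]
tcp_rot: [3.141, 0.0, 3.046]
contact_force: [-0.8, 1.4, -0.6]
grip_width: 0.3
finger_force: 0.6
time: 4.65
tool_pos: [539.0, -170.2, 60.4]
tcp_rot: [3.14, -0.003, 3.046]
contact_force: [-8.5, -0.3, 4.9]
grip_width: 0.4
finger_force: 4.2
```

```bash
python3 -m pendant '{"dp":[[-0.0015,0,0],[-0.0015,0,0],[-0.0015,0,0]],"rotation":[[0,0,0],[0,0,0],[0,0,0]]}'
python3 -m pendant '{"dp":[[0.02,0,0],[0.05,0,0],[0.05,0,0],[0.05,0,-0.17],[0.05,0,-0.17],[0.05,0,-0.17],[0.05,0,-0.17]],"rotation":[[0,0,0],[0,0,0],[0,0,0],[0,0,0],[0,0,0],[0,0,0],[0,0,0]]}' 0.05
python3 - <<'E'
from h import *
import cv2
from plant import vision
q=np.load("q.npy")
c=vision.capture("top"); np.savez("top1.npz",**c)
cv2.imwrite("pics/top2c.png",cv2.resize(c["pixels"][85:325,225:475,::-1],None,fx=2.5,fy=2.5,interpolation=cv2.INTER_CUBIC))
for y in(60,-190):
  for d in (0,5): print(y,d,((proj(c,w(q,(-146-d,y,78)))-[225,85]+.5)*2.5-.5).round(1))
rel(w(q,(-85,85,230)))
E
```

```text
time: 5.03
tool_pos: [539.0, -170.2, 60.4]
tcp_rot: [3.14, -0.006, 3.046]
contact_force: [-14.4, -0.4, 8.4]
grip_width: 0.3
finger_force: 7.0
time: 5.9
tool_pos: [495.3, -167.0, 234.9]
tcp_rot: [-3.139, 0.01, 3.046]
contact_force: [0.3, -0.7, -0.2]
grip_width: 49.9
finger_force: 0.0
60 0 [217.  408.5]
60 5 [216.4 415.2]
-190 0 [556.1 436.7]
-190 5 [556.  443.6]
pos [ 494.  -166.4  232.3] rot [-3.1407  0.0057  3.046 ] F [ 0.3 -0.2 -0.1] t 5.95
dp [-0.117   0.2211  0.0028] rot [-0.0009  0.0057  0.0029]
```

View pics/top2c.png

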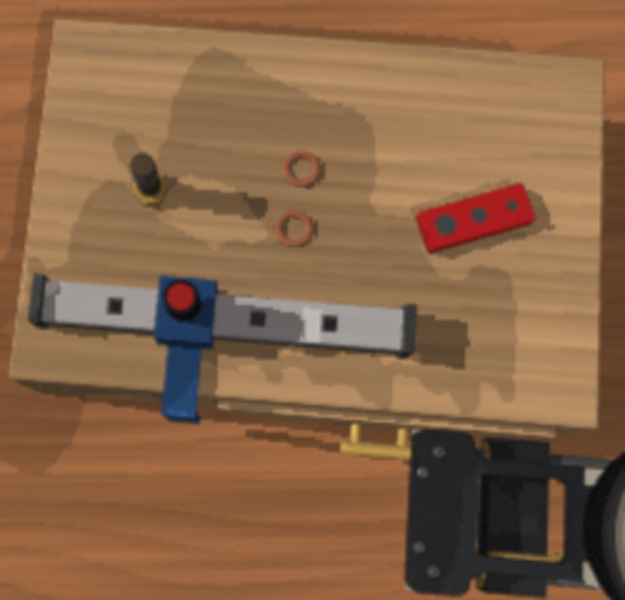

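The drawer is shut: the panel corner sits at (217,408), matching the predicted shut position, and the push met a hard stop. Next I move above the knob.

```bash
python3 -m pendant '{"dp":[[-0.117,0.221,0],[-0.117,0.221,0],[-0.117,0.221,0],[-0.117,0.221,0],[-0.117,0.221,0],[-0.117,0.221,0],[-0.117,0.221,0],[-0.117,0.221,0]],"rotation":[[0,0,0],[0,0,0],[0,0,0],[0,0,0],[0,0,0],[0,0,0],[0,0,0],[0,0,0]]}' 0.06
python3 - <<'E'
from h import *
import cv2
from plant import vision,get_obs
q=np.load("q.npy")
o=get_obs();c=vision.capture("wrist")
cv2.imwrite("pics/wr.png",c["pixels"][:,:,::-1])
rel(w(q,(-85,85,158)))
E
```

```text
time: 6.95
tool_pos: [629.6, 41.8, 230.9]
tcp_rot: [3.141, 0.0, 3.044]
contact_force: [-0.2, -0.2, -0.2]
grip_width: 59.7
finger_force: 0.0
pos [629.6  41.9 230.9] rot [3.1406e+00 5.0000e-04 3.0442e+00] F [-0.3 -0.6  0.2] t 7.0
dp [-0.0019  0.0007  0.0729] rot [0.001  0.0005 0.0011]
```

View pics/wr.png

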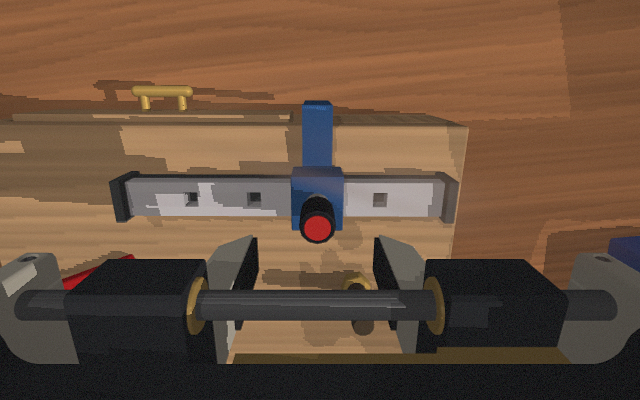

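The wrist view shows the knob's red dot at (317,228), centred between the fingertips at about 257 and 375. I'll descend and close on it.

```bash
python3 -m pendant '{"dp":[[-0.002,0.0005,0.03],[-0.002,0.0005,0.055],[-0.002,0.0005,0.073],[-0.002,0.0005,0.073],[-0.002,0.0005,0.073]],"rotation":[[0,0,0],[0,0,0],[0,0,0],[0,0,0],[0,0,0]]}'
python3 -m pendant '{"dp":[[0,0,0],[0,0,0],[0,0,0],[0,0,0],[0,0,0],[0,0,0]],"rotation":[[0,0,0],[0,0,0],[0,0,0],[0,0,0],[0,0,0],[0,0,0]]}' 0
```

```text
time: 7.62
tool_pos: [632.3, 43.0, 158.8]
tcp_rot: [3.14, 0.002, 3.045]
contact_force: [-0.7, -0.5, 0.3]
grip_width: 60.2
finger_force: 0.0
time: 8.38
tool_pos: [631.9, 43.4, 157.8]
tcp_rot: [3.141, 0.0, 3.046]
contact_force: [-1.0, -0.9, 1.5]
grip_width: 23.1
finger_force: 30.0
```

Gripped: width 23.1 mm, 30 N. Now lift by about 11 mm.

```bash
python3 -m pendant '{"dp":[[0,0,-0.003],[0,0,-0.006],[0,0,-0.009],[0,0,-0.011],[0,0,-0.0115],[0,0,-0.0115]],"rotation":[[0,0,0],[0,0,0],[0,0,0],[0,0,0],[0,0,0],[0,0,0]]}'
python3 - <<'E'
from h import *
q=np.load("q.npy")
rel(w(q,(-85,35,169)))
E
```

```text
time: 9.12
tool_pos: [631.7, 43.4, 169.0]
tcp_rot: [3.141, -0.0, 3.046]
contact_force: [3.1, 0.2, -8.6]
grip_width: 23.5
finger_force: 30.0
pos [631.7  43.4 169. ] rot [ 3.1405e+00 -1.0000e-04  3.0459e+00] F [ 3.1  0.2 -8.6] t 9.125
dp [ 0.0002 -0.0509 -0.0001] rot [ 0.0011 -0.0001  0.0028]
```

```bash
python3 -m pendant '{"dp":[[0,-0.007,0],[0,-0.014,0],[0,-0.021,0],[0,-0.028,0],[0,-0.035,0],[0,-0.042,0],[0,-0.048,0],[0,-0.0505,0]],"rotation":[[0,0,0],[0,0,0],[0,0,0],[0,0,0],[0,0,0],[0,0,0],[0,0,0],[0,0,0]]}'
python3 -m pendant '{"dp":[[0,0,0],[0,0,0]],"rotation":[[0,0,0],[0,0,0]]}'
python3 - <<'E'
from h import *
q=np.load("q.npy")
rel(w(q,(-85,35,158)))
E
```

```text
time: 10.12
tool_pos: [626.7, -7.3, 169.1]
tcp_rot: [3.141, -0.0, 3.045]
contact_force: [0.0, 1.9, -8.8]
grip_width: 23.3
finger_force: 30.0
time: 10.38
tool_pos: [626.8, -7.3, 169.1]
tcp_rot: [3.141, -0.0, 3.046]
contact_force: [-0.7, -1.3, -8.9]
grip_width: 23.5
finger_force: 30.0
pos [626.8  -7.3 169.1] rot [ 3.1414e+00 -4.0000e-04  3.0458e+00] F [-0.7 -1.3 -8.9] t 10.375
dp [0.0001 0.     0.0111] rot [ 0.0002 -0.0004  0.0027]
```

Now lower by the same 11.5 mm; the vertical force will show whether the pin goes home.

```bash
python3 -m pendant '{"dp":[[0,0,0.002],[0,0,0.004],[0,0,0.006],[0,0,0.008],[0,0,0.010],[0,0,0.011],[0,0,0.0115],[0,0,0.0115]],"rotation":[[0,0,0],[0,0,0],[0,0,0],[0,0,0],[0,0,0],[0,0,0],[0,0,0],[0,0,0]]}'
python3 -m pendant '{"dp":[[0,0,0.0005],[0,0,0.001],[0,0,0.001],[0,0,0.001]],"rotation":[[0,0,0],[0,0,0],[0,0,0],[0,0,0]]}'
```

```text
time: 11.38
tool_pos: [626.9, -6.8, 157.8]
tcp_rot: [3.141, 0.0, 3.046]
contact_force: [-4.3, -0.9, -3.9]
grip_width: 23.6
finger_force: 30.0
time: 11.88
tool_pos: [627.0, -6.9, 157.7]
tcp_rot: [3.141, 0.001, 3.046]
contact_force: [-6.0, -0.6, 2.1]
grip_width: 23.2
finger_force: 30.0
```

```bash
python3 - <<'E'
import cv2
import numpy as np
from plant import vision
c=vision.capture("side")
a=cv2.resize(c["pixels"][120:340,180:400,::-1],None,fx=2.6,fy=2.6,interpolation=cv2.INTER_CUBIC)
cv2.imwrite("pics/fin.png",a)
E
```

```text
(no output)
```

View pics/fin.png

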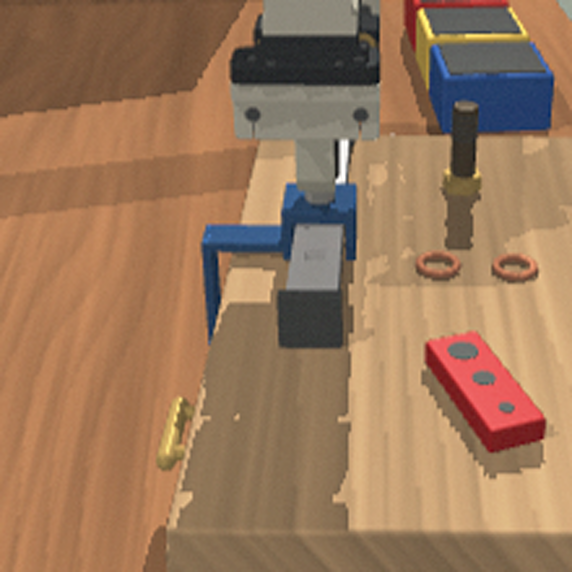

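The section has moved one hole along: the tube is at (318,225), with one hole still visible at (315,255). The drawer is shut with the tongue in front of it, the fingers hold the knob, and the loose parts haven't moved. I'm handing in the job.

```bash
python3 -c "
from plant import workorder
print(workorder.close_job())"
```

```text
the job is handed in; nothing more can be done
None
```

The job is handed in with no verdict returned: by force and camera checks the drawer is shut and barred, the pin is home in the next hole, the gripper is closed on the knob at 30 N, and the bolt, washers and checker are where they were.

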